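Feed the screw-vial queue and rack the oldest vial

TASK

Slide the waiting screw vial along the aluminium lane into the clear covered queue, far enough that the oldest vial is pushed out at the other end and stands up against the end stop. Then lift that oldest vial out and set it, without dropping it, fully down into the one empty hole of the grey rack. Keep every vial upright, leave the others in the lane, and do not disturb the vials already in the rack or the other things on the bench.

Things in the scene. Friction and masses are not known exactly. Their poses are not given: they have to be found in the camera images.
- lane: Fixed aluminium channel along its own y (x across, z up). Origin on the bench, centre line, at the cover's entry. Floor 4 mm thick, y=-125 to 122 mm, 34 mm wide inside, side rails 4 mm thick, 8 mm above the bench. y<0: open trough. y=0 to 78: clear tunnel, open at both ends, cover 42 mm wide, underside 64, top 67 mm above the bench. y=78 to 118: open pick-up bay.
- lane_mouth (a point): Point on the lane floor, on the centre line, at the entry edge of the cover (lane y=0, 4 mm above the bench).
- lane_stop (a point): On the lane floor and centre line, at the inner face of the end stop (lane y=118 mm). The stop is a fixed wall 4 mm thick, its top 20 mm above the bench. With all four vials touching and the first at the stop, the last one's centre is at lane y=9.5 mm and its rear 6 mm outside the cover, so no finger need go under the cover.
- vial_oldest: Loose clear vial of screws, 40 to 85 g. Grey foot 31 mm in diameter, 16 mm tall; body and black cap above 27 mm in diameter; 56 mm tall in all. Origin: centre of its underside, z up. Starts at the head of the queue, wholly under the cover (centre at lane y=54 to 60 mm). In the lane the feet touch one another: push low, on the foot, or a vial may tip.
- vial_second: the same vial (40 to 85 g, 31 mm foot, 27 mm body, 56 mm tall, origin at the centre of its underside, z up); starts second in the queue, behind the oldest, under the cover.
- vial_third: the same vial (40 to 85 g, 31 mm foot, 27 mm body, 56 mm tall, origin at the centre of its underside, z up); starts third in the queue, half under the entry edge of the cover.
- vial_waiting: the same vial (40 to 85 g, 31 mm foot, 27 mm body, 56 mm tall, origin at the centre of its underside, z up); stands alone in the open trough, 60 to 105 mm before the cover's entry; the one to be pushed in.
- rack: Grey plastic rack block fixed to the bench, 56 x 164 x 24 mm (x, y, z), origin under its centre. Three blind round holes 34 mm in diameter in a row along its y, 52 mm apart (y=-52, 0, +52 mm), 18 mm deep: hole floors 6 mm above the bench. Two holes hold vials, one is empty; which one differs.
- pad: Thin light-brown cork disc, 26 mm across, lying on the floor of the empty hole (look only); origin at the centre of that hole's floor, 6 mm above the bench.
- vial_rack_a: the same vial (40 to 85 g, 31 mm foot, 27 mm body, 56 mm tall, origin at the centre of its underside, z up); stands in one of the rack's holes; leave alone.
- vial_rack_b: the same vial (40 to 85 g, 31 mm foot, 27 mm body, 56 mm tall, origin at the centre of its underside, z up); stands in another of the rack's holes; leave alone.
- screwdriver: Screwdriver, 160 mm, lying beyond the work; leave alone.
- paste_pot: Small closed pot, 40 mm across, 35 mm tall, origin under its centre; leave alone.
- battery: Flat black battery pack, 55 x 150 x 10 mm, origin under its centre; leave alone.

How it is judged:
By the outcome, as a careful person would: the job done as asked, in the order asked, and still so for the second after the job is handed in, with the robot touching nothing.
It also fails if it takes over 58 s, if anything falls off the work surface, if the arm or the gripper's body presses on something with over 40 N, if the wrist force passes 120 N, or if a joint passes its speed limit or range.

ROBOT

A 7-joint arm with a two-finger parallel gripper is mounted at the origin on the work surface. World frame = base frame: x ahead of the robot, y to its left, z up, the work surface at z = 0. Lengths are in mm, angles in rad, forces in N, time in s.
With the tool pointing down it reaches from about 400 to 875 mm from the base axis. Payload 4.4 kg.
Tool frame: the origin (TCP) lies at the very end of the fingers, on their centre line; the grasp point (between the pads) lies 19 mm behind it; z points along the fingers, y is the line along which they close (so a half turn about z gives the same grasp; the last joint's range is limited). The gripper opens to 85 mm and grips with 20 to 120 N. Pads are 22 mm wide; open, the fingers measure 114 mm over their backs; the gripper's body (76 mm by 85 mm) begins 54 mm behind the grasp point. The pads swing forward as they close: fully open they stand 13 mm farther back than shut.
Start: joints at [1.266, 0.628, 0.038, 1.517, -0.027, 0.996, -0.02], TCP at [153.776, -631.562, 231.313] pointing down, gripper open.
Joint ranges: [-3.06, 3.06], [-0.37, 2.12], [-1.25, 1.32], [0.18, 2.47], [-1.1, 4.24], [0.23, 1.98], [-2.94, 2.94]. Speed limits (rad/s): [2.57, 2.57, 3.14, 3.14, 3.14, 3.14, 3.14].

INTERFACE

Orientations are given as [roll, pitch, yaw] about the fixed x, y, z axes, in that order (R = Rz(yaw) Ry(pitch) Rx(roll)).
In Python, from cell import status, get_image, ctrl, models gives the robot as it stands.
- The arm moves only by the shell command python3 -m handwheel 'ROWS' [OPENING]. ROWS is JSON, a list of rows, each an object with "delta_pos": the shift along the world's x, y, z in cm, a list of three; "yaw": the turn about the world's z in rad. A call has 1 to 10 rows; each row shifts and turns the commanded pose from where the row before left it; what a row does not reach is not made up. A row lasts 1/12 s, in which the tool goes at most 41.7 mm and 7.16 degrees, less where a joint would pass 70% of its speed; a pose out of reach is approached as far as the arm can. A call is refused whole if a number of a shift passes 4.17 or a number of a turn 0.125, either way. A call with a gripper value outside its range is refused whole. OPENING is the opening, from -1 (shut) to 1 (fully open), set as the call begins (- or left out, the last holds). The fingers move at their own pace and stop on an object; the grip force is fixed at half the most. Time passes only in rows, so rows that do not move let the fingers close. It gives the time, the measured TCP pose, the force, the opening and the grip force at its end, in the units of the state.
- status.read_state(): the state, without advancing time (a new reading comes with each control period).
- get_image(name): name is "scene" or "top"; returns a dict with "color" (400x640x3 uint8, red, green, blue), "z_map" (400x640 float32, mm along the optical axis (not along the pixel's ray), 0 where there is no reading), "fx", "fy", "cx", "cy" (pixels), "position" and "rotation" of the camera in the world. Camera axes: x right, y up, looking along -z (the intrinsics and any distortion apply to the point x, -y, -z); pixel columns grow to the right and rows downward; lengths in mm; the calibration is good to about 2 mm. A picture is of the moment at which its call begins.
- ctrl.finish_job(): hands the job in; it is judged then, once.
Trained networks look in a picture, given as the dict that the camera call returned (one of the last four; its "shot" number tells which), for a name from the list of things; names that differ only in an ending like _2 or _b are one class to them, and where a whole thing is asked for, a point or a joint stands for the part that bears it (a point fixed in the world has none). Each returns a list of dicts, best first, with "score" (0 to 1); they miss things now and then, are a little off and sometimes report something else, mostly with a low value. They report only what shows in the picture. A call takes as long as a camera call.
- models.boxes_of(picture, name): "rect" ([left, top, right, bottom] in pixels, round what is visible of it).
The state is a dict: "clock": time; "qpos": joint angles; "qd": joint speeds; "tau": joint torques, N m; "eef_pos": TCP position; "tool_rot": TCP orientation; "force": force on the tool from outside, world axes, zero at the start; "torque": the same for the moment, N m; "width": finger opening in mm; "gripper_force": force on a finger pad.
Only numpy, scipy, OpenCV 4.12 (cv2) and the standard library are available. Lean on these libraries where they do the work, as an engineer would, in place of code of your own. Each camera call takes 0.05 s, during which the arm holds its last target. There are 200 camera calls.

## Working session

There is one attempt and no reset: what is moved stays moved. The work goes in short steps, Python scripts to look and compute and a shell command to move; the robot and the scene stay as the last step left them, time stands still between calls to the robot, and variables do not carry over. Pictures are saved under pics/ and viewed, at most 10 in all, crops included, and the job is handed in when it is done.

```bash
mkdir -p pics; ls
cat > h.py <<'E'
import numpy as np, cv2
from cell import status,get_image,ctrl,models
def world(p,u,v,z=None):
    d=np.array([(u-p['cx'])/p['fx'],-(v-p['cy'])/p['fy'],-1.0])
    R=np.array(p['rotation']);o=np.array(p['position'])
    r=R@d
    s=p['z_map'][int(v),int(u)] if z is None else (z-o[2])/r[2]
    return o+s*r
E
python3 - <<'E'
from h import *
s=status.read_state();print(s)
for n in('scene','top'):
    p=get_image(n);cv2.imwrite(f'pics/{n}0.png',p['color'][:,:,::-1])
    print(n,{k:(v if k not in('color','z_map') else 0) for k,v in p.items()})
    for k in('lane','rack','pad','vial_oldest','paste_pot','battery','screwdriver'):
        for b in models.boxes_of(p,k)[:8]: 
            r=b['rect'];c=((r[0]+r[2])/2,(r[1]+r[3])/2)
            print(k,round(b['score'],2),np.round(r).astype(int),world(p,*c).round())
E
```

```text
pics
{'clock': 0.0, 'qpos': array([ 1.2662054 ,  0.62935133,  0.03844889,  1.51836935, -0.0270139 ,
        0.99629706, -0.01998065]), 'qd': array([-0.00089099, -0.00159124,  0.00125708, -0.00132152,  0.00049625,
        0.00119172, -0.0002312 ]), 'tau': array([-3.45737271e-04, -5.63396859e+01,  1.22616995e+00, -1.93441880e+01,
        1.10155600e-02,  1.04938756e-02, -2.59648448e-05]), 'eef_pos': array([ 153.62314547, -630.94074854,  230.38541081]), 'tool_rot': array([-3.13968579e+00,  1.79057803e-05,  2.38797084e-01]), 'force': array([ 0.74546715, -0.71033802, -0.2634655 ]), 'torque': array([ 0.02119438, -0.01059703,  0.01163038]), 'gripper_force': 0.0, 'width': 85.50041393380765}
scene {'color': 0, 'z_map': 0, 'fx': 446.4074257351674, 'fy': 446.4074257351674, 'cx': 321.7111680588464, 'cy': 194.17057843317698, 'position': array([1263.50496202, -362.69763108,  718.88367695]), 'rotation': array([0.82064999, 0.01141432, 1.05394834]), 'shot': 1}
lane 0.67 [323 127 408 189] [  195. -1431.  -350.]
rack 0.95 [205 190 281 243] [   97. -1529.  -447.]
vial_oldest 0.66 [209 205 230 230] [  11
[... 336 characters left out ...]
103. -1523.  -441.]
top {'color': 0, 'z_map': 0, 'fx': 397.55736269050476, 'fy': 397.55736269050476, 'cx': 322.8879476775192, 'cy': 197.56283174542915, 'position': array([ 539.54756431,  -31.037123  , 1031.48329059]), 'rotation': array([ 0.08487836,  0.01009081, -1.58789546]), 'shot': 2}
lane 0.97 [200 216 300 247] [2063. 1492. 2555.]
rack 0.92 [351 204 418 235] [2092. 1522. 2584.]
pad 0.58 [362 214 372 223] [2168. 1597. 2660.]
vial_oldest 0.44 [400 210 415 218] [2096. 1526. 2588.]
paste_pot 0.45 [225 167 241 181] [2122. 1551. 2614.]
battery 0.85 [400 133 462 164] [2209. 1639. 2701.]
screwdriver 0.57 [298 156 362 171] [2162. 1591. 2654.]
screwdriver 0.18 [362 212 372 229] [2175. 1604. 2667.]
```

```bash
sed -i "s/R=np.array(p\['rotation'\])/R=Rotation.from_euler('xyz',p['rotation']).as_matrix()/; 1a from scipy.spatial.transform import Rotation" h.py
python3 - <<'E'
from h import *
import pickle
for n in('scene','top'):
    p=get_image(n);pickle.dump(p,open(n+'.pkl','wb'))
    for k in('lane','rack','pad','vial_oldest','paste_pot','battery','screwdriver'):
        for b in models.boxes_of(p,k)[:8]: 
            r=b['rect'];c=((r[0]+r[2])/2,(r[1]+r[3])/2)
            print(n,k,round(b['score'],2),np.round(r).astype(int),world(p,*c).round())
p=pickle.load(open('top.pkl','rb'))
c=p['color'][190:260,190:430,::-1]
cv2.imwrite('pics/topc.png',cv2.resize(c,None,fx=3.3,fy=3.3,interpolation=cv2.INTER_CUBIC))
p=pickle.load(open('scene.pkl','rb'))
c=p['color'][110:260,190:430,::-1]
cv2.imwrite('pics/scenec.png',cv2.resize(c,None,fx=3.3,fy=3.3,interpolation=cv2.INTER_CUBIC))
E
```

```text
scene lane 0.75 [322 127 407 188] [561. 149.  36.]
scene rack 0.98 [204 189 280 245] [ 584. -185.   21.]
scene paste_pot 0.65 [409 178 426 200] [709. 197.  26.]
scene battery 0.55 [174 274 256 337] [ 762. -313.   11.]
scene screwdriver 0.69 [296 215 360 250] [719. -47.  21.]
top lane 0.86 [201 216 302 245] [544. 153.  61.]
top rack 0.57 [350 202 417 237] [ 566. -168.   63.]
top paste_pot 0.79 [229 169 241 181] [685. 199.  34.]
top battery 0.78 [404 134 461 161] [ 752. -310.    7.]
top screwdriver 0.7 [305 155 363 171] [714. -53.  22.]
```

View pics/top0.png

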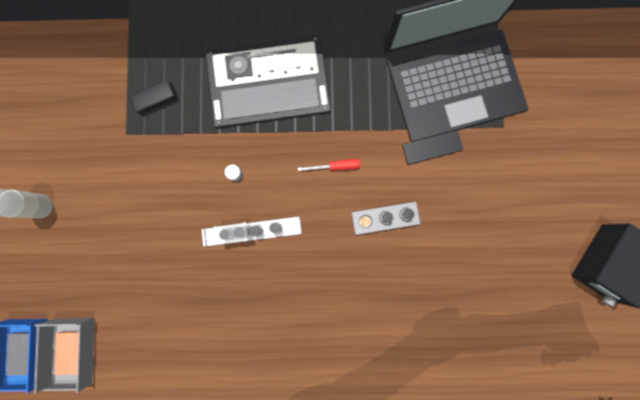

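View pics/topc.png

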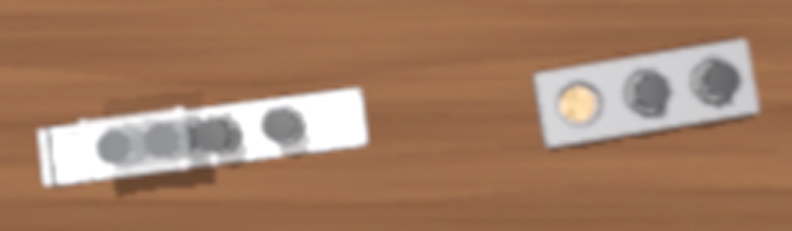

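View pics/scenec.png

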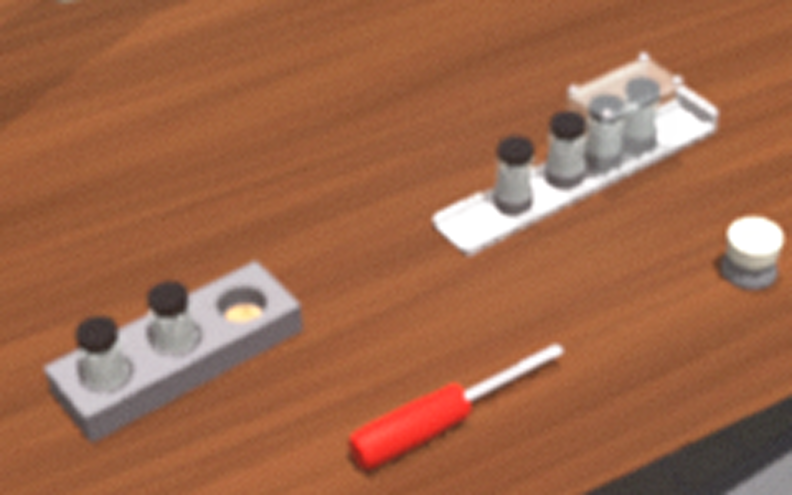

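```bash
cat > m.py <<'E'
from h import *
import pickle
for n in('top','scene'):
    p=pickle.load(open(n+'.pkl','rb'));g=p['color'].astype(int)
    mx=g.max(2);sat=(mx-g.min(2))
    def comp(m,seed,z,name):
        k,l,st,ce=cv2.connectedComponentsWithStats(m.astype(np.uint8))
        # component nearest box
        x0,y0,x1,y1=seed
        i=max(range(1,k),key=lambda i:(l[y0:y1,x0:x1]==i).sum())
        ys,xs=np.where(l==i)
        # project pixel area to plane z, subpixel via corners
        P=[]
        for u,v in zip(xs,ys):
            P.append(world(p,u,v,z)[:2])
        r=cv2.minAreaRect(np.array(P,np.float32));c,wh,a=r
        print(n,name,st[i],'c',np.round(c,1),'wh',np.round(wh,1),'a',round(a,2)); return r
    if n=='top':
        comp((mx>150)&(sat<45),(198,214,304,248),8,'lane')
        comp((mx>110)&(sat<50),(348,200,420,237),24,'rack')
        # orange pad
        ys,xs=np.where((g[200:240,350:420,0]>200)&(sat[200:240,350:420]>60))
        print('pad',world(p,xs.mean()+350,ys.mean()+200,6),len(xs))
        zz=p['z_map']
        # height map
        H=np.zeros(zz.shape)
        vs,us=np.mgrid[190:260,190:430]
        W=np.array([world(p,u,v) for u,v in zip(us.ravel(),vs.ravel())])
        for lo,hi,t in((50,62,'caps'),(63,75,'cover'),(20,30,'rack')):
            s=(W[:,2]>lo)&(W[:,2]<hi)
            m=np.zeros(us.shape,np.uint8);m.ravel()[s]=1
            k,l,st,ce=cv2.connectedComponentsWithStats(m)
            for i in range(1,k):
                if st[i,4]>25:
                    q=W[(l==i).ravel()]
                    r=cv2.minAreaRect(q[:,:2].astype(np.float32))
                    print(t,st[i],q.mean(0).round(1),np.round(r[0],1),np.round(r[1],1),round(r[2],2))
E
python3 m.py
python3 - <<'E'
import sys;sys.path.insert(0,'.')
from h import *
import pickle
p=pickle.load(open('top.pkl','rb'))
for q in [(500,0),(600,0),(500,300),(440,-200)]:
    pass
print([world(p,u,v).round(1) for u,v in((320,300),(250,270),(400,270),(330,190))])
E
```

```text
top lane [ 201  216  101   31 1605] c [544.8 164.1] wh [ 50.1 257.5] a 6.42
top rack [ 351  201   70   35 1514] c [ 571.  -179.4] wh [ 62.6 169.2] a 8.25
pad [ 564.63226805 -128.65901801    6.        ] 67
caps [212  19  12  11  65] [ 578.  -227.3   59.1] [ 577.  -227.2] [25.5 19.3] 44.32
caps [192  22  11  11  69] [ 571.1 -177.8   59.8] [ 570.7 -179. ] [22.8 25.7] 26.91
caps [78 32 12 11 91] [551.5  98.9  58.7] [551.4  99.4] [24.7 24.4] 45.08
caps [58 35 11 11 93] [545.3 149.2  58.7] [546.1 149.5] [24.8 24.5] 88.79
cover [ 24  33  34  22 544] [539.5 203.5  66.6] [539.7 203.4] [43.4 78.6] 6.86
rack [162  12  67  32 989] [ 571.4 -178.2   23.3] [ 571.8 -178.9] [ 55.8 164.2] 8.44
[array([365.4, -10.3,  -1.8]), array([443.8, 169. ,  -3.8]), array([ 4.379e+02, -2.162e+02,  4.000e-01]), array([646.9, -41. ,   0.8])]
```

The top view shows the lane at px (201–302, 216–247), with its stop at the left. The waiting vial is at (276,227), the third at (255,230), and the queue is under the cover at (225–238). The rack is at (351–418, 201–236), with its empty cork hole at (365,221). First I'll go behind the waiting vial.

```bash
python3 -m handwheel '[{"delta_pos":[1.9,3.2,0],"yaw":0.12},{"delta_pos":[1.9,3.2,0],"yaw":0.12},{"delta_pos":[1.9,3.2,0],"yaw":0.12},{"delta_pos":[1.9,3.2,0],"yaw":0.12},{"delta_pos":[1.9,3.2,0],"yaw":0.12},{"delta_pos":[1.9,3.2,0],"yaw":0.12},{"delta_pos":[1.9,3.2,0],"yaw":0.12},{"delta_pos":[1.9,3.2,0],"yaw":0.12},{"delta_pos":[1.9,3.2,0],"yaw":0.12},{"delta_pos":[1.9,3.2,0],"yaw":0.12}]' -1
```

```text
clock: 2.43
eef_pos: [344.4, -310.2, 231.7]
tool_rot: [3.141, 0.001, 1.444]
force: [-0.1, -1.0, 0.6]
width: 0.1
gripper_force: 0.0
```

```bash
python3 -m handwheel '[{"delta_pos":[1.9,3.2,0],"yaw":0.12},{"delta_pos":[1.9,3.2,0],"yaw":0.12},{"delta_pos":[1.9,3.2,0],"yaw":0},{"delta_pos":[1.9,3.2,0],"yaw":0},{"delta_pos":[1.9,3.2,0],"yaw":0},{"delta_pos":[1.9,3.2,0],"yaw":0},{"delta_pos":[1.9,3.2,0],"yaw":0},{"delta_pos":[1.9,3.2,0],"yaw":0},{"delta_pos":[0,0,0],"yaw":0},{"delta_pos":[0,0,0],"yaw":0}]'; python3 -c "
from h import *
print(status.read_state()['qpos'].round(2))"
```

```text
clock: 3.27
eef_pos: [496.8, -53.0, 231.5]
tool_rot: [3.141, -0.001, 1.684]
force: [0.9, -0.6, -0.9]
width: 0.2
gripper_force: 0.0
[ 0.35  0.44 -0.43  1.92  0.24  0.83 -0.09]
```

```bash
python3 -m handwheel '[{"delta_pos":[1.2,2.3,-2],"yaw":0},{"delta_pos":[1.2,2.3,-2],"yaw":0},{"delta_pos":[1.2,2.3,-2],"yaw":0},{"delta_pos":[1.2,2.3,-2],"yaw":0},{"delta_pos":[1.1,2.1,-2],"yaw":0},{"delta_pos":[0,0,-2],"yaw":0},{"delta_pos":[0,0,-2],"yaw":0},{"delta_pos":[0,0,-2],"yaw":0},{"delta_pos":[0,0,0],"yaw":0},{"delta_pos":[0,0,0],"yaw":0}]'
python3 - <<'E'
from h import *
s=status.read_state();print(s['eef_pos'],s['qpos'].round(2))
p=get_image('scene');c=p['color'][60:260,270:470,::-1];cv2.imwrite('pics/s1.png',cv2.resize(c,None,fx=3,fy=3,interpolation=cv2.INTER_CUBIC))
E
```

```text
clock: 4.1
eef_pos: [553.9, 55.8, 70.7]
tool_rot: [-3.139, 0.001, 1.677]
force: [-0.0, 0.4, 0.2]
width: 0.0
gripper_force: 0.0
[553.90628348  55.78467422  70.7413468 ] [ 0.04  0.74 -0.3   1.9   0.38  0.56 -0.41]
```

View pics/s1.png

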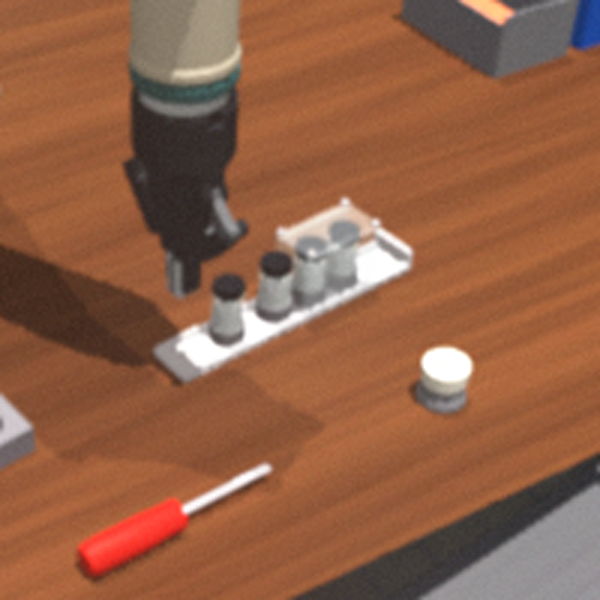

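```bash
python3 -m handwheel '[{"delta_pos":[0.27,0,-1],"yaw":0.01},{"delta_pos":[0,0,-1.5],"yaw":0},{"delta_pos":[0,0,-1.5],"yaw":0},{"delta_pos":[0,0,-1],"yaw":0},{"delta_pos":[0,0,-0.5],"yaw":0},{"delta_pos":[0,0,-0.3],"yaw":0},{"delta_pos":[0,0,0],"yaw":0},{"delta_pos":[0,0,0],"yaw":0}]'
```

```text
clock: 4.82
eef_pos: [557.9, 57.5, 13.8]
tool_rot: [3.141, -0.0, 1.689]
force: [-0.9, -0.1, -1.2]
width: 0.4
gripper_force: 0.0
```

```bash
python3 -m handwheel '[{"delta_pos":[-0.13,0,-0.3],"yaw":0},{"delta_pos":[-0.05,0.4,0],"yaw":0},{"delta_pos":[-0.05,0.4,0],"yaw":0},{"delta_pos":[-0.05,0.4,0],"yaw":0},{"delta_pos":[-0.05,0.4,0],"yaw":0},{"delta_pos":[-0.05,0.4,0],"yaw":0},{"delta_pos":[-0.05,0.4,0],"yaw":0},{"delta_pos":[-0.05,0.4,0],"yaw":0},{"delta_pos":[-0.04,0.4,0],"yaw":0},{"delta_pos":[-0.04,0.4,0],"yaw":0}]'
python3 - <<'E'
from h import *
p=get_image('scene');c=p['color'][110:230,300:440,::-1];cv2.imwrite('pics/s2.png',cv2.resize(c,None,fx=4,fy=4,interpolation=cv2.INTER_CUBIC))
E
```

```text
clock: 5.65
eef_pos: [551.8, 93.6, 10.4]
tool_rot: [-3.142, 0.0, 1.689]
force: [0.2, -1.3, 0.6]
width: 0.4
gripper_force: 0.8
```

View pics/s2.png

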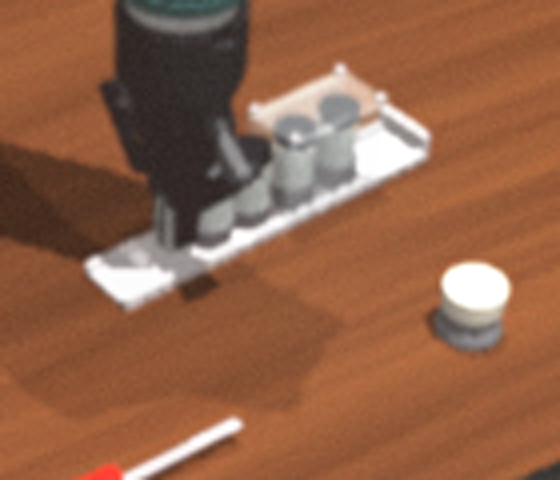

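The closed fingers at (178,235) push the waiting vial's foot at (212,240), upright and centred. I'll continue.

```bash
python3 -m handwheel '[{"delta_pos":[-0.05,0.4,0],"yaw":0},{"delta_pos":[-0.05,0.4,0],"yaw":0},{"delta_pos":[-0.05,0.4,0],"yaw":0},{"delta_pos":[-0.05,0.4,0],"yaw":0},{"delta_pos":[-0.05,0.4,0],"yaw":0},{"delta_pos":[-0.04,0.4,0],"yaw":0},{"delta_pos":[-0.04,0.4,0],"yaw":0},{"delta_pos":[-0.04,0.4,0],"yaw":0},{"delta_pos":[-0.04,0.4,0],"yaw":0},{"delta_pos":[-0.04,0.3,0],"yaw":0}]'
```

```text
clock: 6.53
eef_pos: [547.3, 133.2, 10.3]
tool_rot: [3.142, -0.0, 1.689]
force: [-0.1, -1.0, 1.4]
width: -0.3
gripper_force: 1.1
```

```bash
python3 -m handwheel '[{"delta_pos":[-0.03,0.3,0],"yaw":0},{"delta_pos":[-0.03,0.2,0],"yaw":0},{"delta_pos":[0,0,0],"yaw":0}]'
python3 - <<'E'
from h import *
p=get_image('scene');c=p['color'][110:230,300:440,::-1];cv2.imwrite('pics/s3.png',cv2.resize(c,None,fx=4,fy=4,interpolation=cv2.INTER_CUBIC))
E
```

```text
clock: 6.78
eef_pos: [546.7, 138.4, 10.3]
tool_rot: [3.141, -0.001, 1.69]
force: [0.7, 0.3, 1.1]
width: -0.1
gripper_force: 0.1
```

View pics/s3.png

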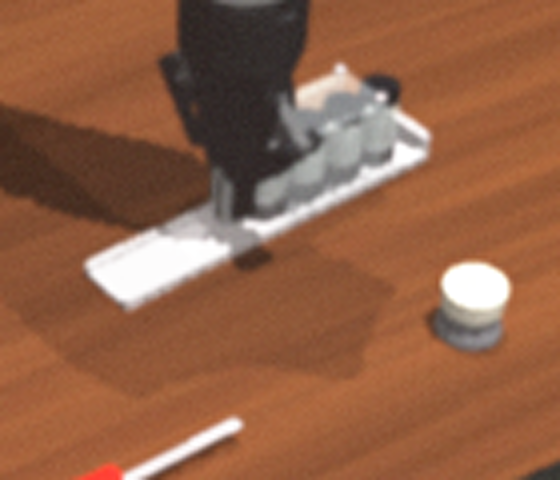

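The oldest vial's cap is emerging at (380,92), and there is still a gap to the stop at (415,135). I'll take small steps and watch the force.

```bash
python3 -m handwheel '[{"delta_pos":[-0.02,0.2,0],"yaw":0},{"delta_pos":[-0.02,0.2,0],"yaw":0},{"delta_pos":[-0.02,0.2,0],"yaw":0},{"delta_pos":[0,0,0],"yaw":0}]'
```

```text
clock: 7.17
eef_pos: [546.1, 144.0, 10.3]
tool_rot: [3.141, -0.001, 1.689]
force: [-0.9, -1.3, 0.6]
width: -0.2
gripper_force: 0.6
```

```bash
python3 -m handwheel '[{"delta_pos":[-0.01,0.1,0],"yaw":0},{"delta_pos":[-0.01,0.1,0],"yaw":0},{"delta_pos":[0,0,0],"yaw":0}]'
```

```text
clock: 7.42
eef_pos: [545.9, 145.7, 10.3]
tool_rot: [3.142, -0.0, 1.689]
force: [-0.1, -1.7, 0.4]
width: -0.2
gripper_force: 0.7
```

```bash
python3 -m handwheel '[{"delta_pos":[-0.01,0.1,0],"yaw":0},{"delta_pos":[0,0,0],"yaw":0}]'; python3 -m handwheel '[{"delta_pos":[-0.01,0.1,0],"yaw":0},{"delta_pos":[0,0,0],"yaw":0}]'
python3 - <<'E'
from h import *
p=get_image('top');c=p['color'][200:260,190:310,::-1];cv2.imwrite('pics/t3.png',cv2.resize(c,None,fx=6,fy=6,interpolation=cv2.INTER_CUBIC))
print(status.read_state()['force'])
E
```

```text
clock: 7.58
eef_pos: [545.8, 146.6, 10.3]
tool_rot: [-3.142, -0.0, 1.689]
force: [-0.3, -2.0, 0.2]
width: -0.2
gripper_force: 0.8
clock: 7.75
eef_pos: [545.7, 147.6, 10.3]
tool_rot: [-3.142, -0.0, 1.689]
force: [-0.2, -0.9, -0.2]
width: -0.2
gripper_force: 0.8
[ 0.11880015 -1.82031864 -0.04975098]
```

View pics/t3.png

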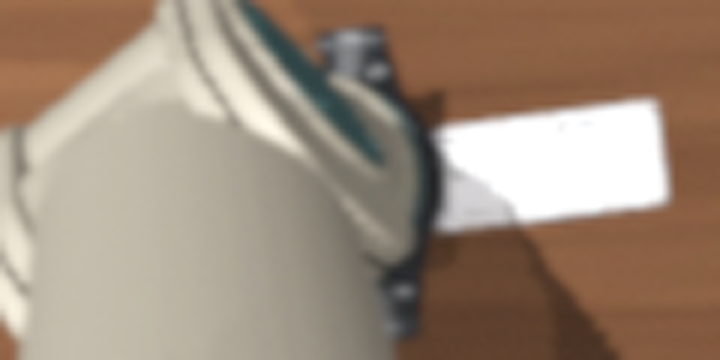

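The arm hides the lane in the top view, so I'll go by force.

```bash
python3 -m handwheel '[{"delta_pos":[-0.01,0.1,0],"yaw":0},{"delta_pos":[0,0,0],"yaw":0}]'; python3 -m handwheel '[{"delta_pos":[-0.01,0.1,0],"yaw":0},{"delta_pos":[0,0,0],"yaw":0}]'
```

```text
clock: 7.97
eef_pos: [545.7, 148.2, 10.3]
tool_rot: [-3.141, 0.0, 1.689]
force: [0.6, -1.3, -0.1]
width: -0.1
gripper_force: 0.9
clock: 8.13
eef_pos: [545.6, 148.4, 10.3]
tool_rot: [-3.141, 0.001, 1.688]
force: [0.9, -4.3, 1.3]
width: -0.2
gripper_force: 2.1
```

Run:
```python
from h import *
p=get_image('scene');c=p['color'][110:200,330:430,::-1];cv2.imwrite('pics/s4.png',cv2.resize(c,None,fx=6,fy=6,interpolation=cv2.INTER_CUBIC))
print(status.read_state()['force'])
```

```text
[ 0.64259919 -4.60057267  0.34781597]
```

View pics/s4.png

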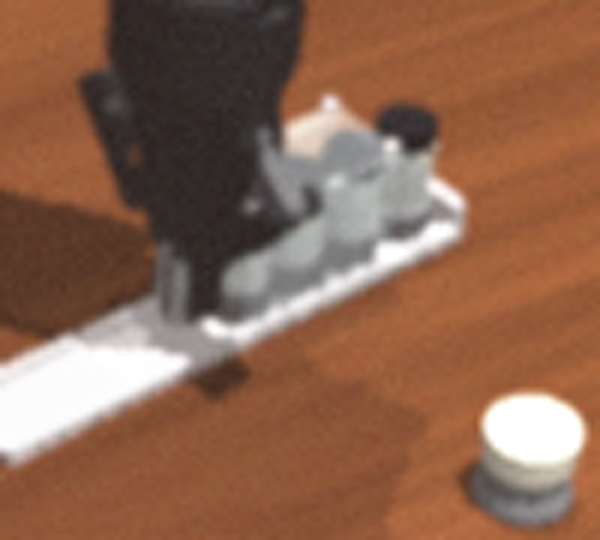

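The force rose to 4.6 N and the tool stalled. The oldest vial, cap at (408,125), now stands at the stop with all four in line and upright. I'll back off, rise, and go over the bay.

```bash
python3 -m handwheel '[{"delta_pos":[0.1,-0.8,0],"yaw":0},{"delta_pos":[0.2,-1.2,0],"yaw":0},{"delta_pos":[0,0,1.5],"yaw":0},{"delta_pos":[0,0,3],"yaw":0},{"delta_pos":[0,0,3],"yaw":0},{"delta_pos":[0,0,3],"yaw":0},{"delta_pos":[0,0,3],"yaw":0},{"delta_pos":[0,0,0],"yaw":0}]'
```

```text
clock: 8.85
eef_pos: [552.3, 130.5, 150.9]
tool_rot: [3.131, -0.003, 1.688]
force: [-0.1, 0.1, -0.9]
width: -0.0
gripper_force: 0.0
```

```bash
python3 -m handwheel '[{"delta_pos":[-0.28,2.3,0],"yaw":0},{"delta_pos":[-0.28,2.3,0],"yaw":0},{"delta_pos":[-0.28,2.3,0],"yaw":0},{"delta_pos":[-0.28,2.3,0],"yaw":0},{"delta_pos":[-0.28,2.3,0],"yaw":0},{"delta_pos":[-0.28,2.3,0],"yaw":0},{"delta_pos":[0,0,0],"yaw":0},{"delta_pos":[0,0,0],"yaw":0}]' 0.4; python3 -c "
from h import *
print(status.read_state()['qpos'].round(2))"
```

```text
clock: 9.52
eef_pos: [531.2, 269.0, 145.0]
tool_rot: [-3.141, -0.001, 1.692]
force: [0.3, -0.0, -0.2]
width: 59.8
gripper_force: 0.0
[-0.31  0.67 -0.33  1.75  0.29  0.77 -0.66]
```

Run:
```python
from h import *
p=get_image('scene');g=p['color'];c=g[100:200,330:430,::-1];cv2.imwrite('pics/s5.png',cv2.resize(c,None,fx=5,fy=5,interpolation=cv2.INTER_CUBIC))
for b in models.boxes_of(p,'vial_oldest'):
    r=b['rect'];print(b['score'],np.round(r,1),world(p,(r[0]+r[2])/2,r[1]+6,60).round(1))
W=np.array([world(p,u,v) for v in range(100,200) for u in range(360,430)])
s=(W[:,2]>56)&(W[:,2]<64)&(W[:,1]>240)&(W[:,1]<300)
print(s.sum(),W[s].mean(0),W[s].min(0),W[s].max(0))
```

```text
0.6 [394.1 128.2 403.7 151.4] [550.5 257.8  60. ]
62 [534.54874671 263.04688939  58.94162392] [518.02742095 240.46340672  56.36080253] [557.21440257 276.70651011  63.64138894]
```

View pics/s5.png

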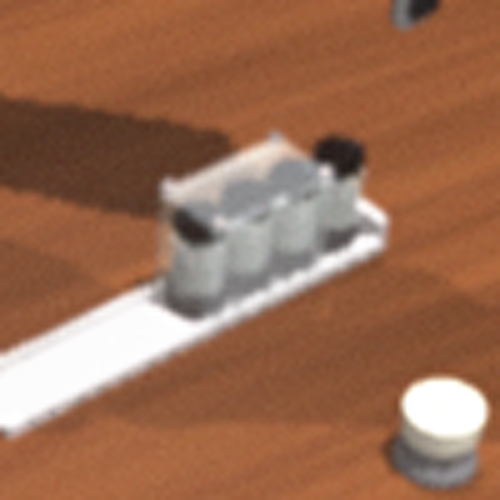

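All four vials stand in a row. The oldest is in the open bay, cap at (339,155) in the crop. I'll lower around it.

```bash
python3 - <<'E'
from h import *
p=get_image('scene');print(world(p,397.6,130,60))
E
python3 -m handwheel '[{"delta_pos":[0.08,-0.2,-1],"yaw":0},{"delta_pos":[0,0,-2],"yaw":0},{"delta_pos":[0,0,-2],"yaw":0},{"delta_pos":[0,0,-2],"yaw":0},{"delta_pos":[0,0,-1],"yaw":0},{"delta_pos":[0,0,0],"yaw":0},{"delta_pos":[0,0,0],"yaw":0}]'
```

```text
[534.00483314 266.01943232  60.        ]
clock: 10.25
eef_pos: [532.5, 264.8, 64.9]
tool_rot: [-3.141, 0.0, 1.688]
force: [0.5, -0.4, -0.2]
width: 59.6
gripper_force: 0.0
```

```bash
python3 -m handwheel '[{"delta_pos":[0,0.2,-1],"yaw":0},{"delta_pos":[0,0,-1.2],"yaw":0},{"delta_pos":[0,0,-1],"yaw":0},{"delta_pos":[0,0,-0.5],"yaw":0},{"delta_pos":[0,0,0],"yaw":0},{"delta_pos":[0,0,0],"yaw":0}]'
```

```text
clock: 10.75
eef_pos: [532.3, 267.3, 27.9]
tool_rot: [-3.141, 0.0, 1.689]
force: [1.3, -0.3, 0.1]
width: 59.7
gripper_force: 0.0
```

```bash
python3 -m handwheel '[{"delta_pos":[0,0,0],"yaw":0},{"delta_pos":[0,0,0],"yaw":0},{"delta_pos":[0,0,0],"yaw":0},{"delta_pos":[0,0,0],"yaw":0},{"delta_pos":[0,0,0],"yaw":0},{"delta_pos":[0,0,0],"yaw":0},{"delta_pos":[0,0,0],"yaw":0},{"delta_pos":[0,0,0],"yaw":0}]' -0.6
```

```text
clock: 11.42
eef_pos: [532.9, 267.6, 29.0]
tool_rot: [3.141, -0.0, 1.689]
force: [-0.7, -0.1, 5.4]
width: 25.2
gripper_force: 58.9
```

```bash
python3 -m handwheel '[{"delta_pos":[0,0,0.3],"yaw":0},{"delta_pos":[0,0,0.6],"yaw":0},{"delta_pos":[0,0,1],"yaw":0},{"delta_pos":[0,0,1.5],"yaw":0},{"delta_pos":[0,0,1.8],"yaw":0},{"delta_pos":[0,0,1.8],"yaw":0},{"delta_pos":[0,0,1.5],"yaw":0},{"delta_pos":[0,0,0.5],"yaw":0},{"delta_pos":[0,0,0],"yaw":0}]'
```

```text
clock: 12.17
eef_pos: [533.6, 267.8, 120.2]
tool_rot: [3.138, -0.001, 1.688]
force: [0.1, -0.5, -0.2]
width: 25.8
gripper_force: 58.9
```

```bash
python3 -m handwheel '[{"delta_pos":[0.1,-1.5,0],"yaw":0},{"delta_pos":[0.3,-3,0],"yaw":0},{"delta_pos":[0.3,-3,0],"yaw":0},{"delta_pos":[0.3,-3,0],"yaw":0},{"delta_pos":[0.3,-3,0],"yaw":0},{"delta_pos":[0.3,-3,0],"yaw":0},{"delta_pos":[0.3,-3,0],"yaw":0},{"delta_pos":[0.3,-3,0],"yaw":0},{"delta_pos":[0.3,-3,0],"yaw":0},{"delta_pos":[0.3,-3,0],"yaw":0}]'
```

```text
clock: 13.0
eef_pos: [559.8, -19.2, 117.4]
tool_rot: [-3.14, -0.0, 1.689]
force: [1.2, 0.5, -1.0]
width: 25.3
gripper_force: 58.9
```

```bash
python3 -m handwheel '[{"delta_pos":[0.1,-2.5,0],"yaw":0},{"delta_pos":[0.1,-2.5,0],"yaw":0},{"delta_pos":[0.1,-2.5,0],"yaw":0},{"delta_pos":[0.1,-2,0],"yaw":0},{"delta_pos":[0,-1,0],"yaw":0},{"delta_pos":[0,0,-2],"yaw":0},{"delta_pos":[0,0,-2],"yaw":0},{"delta_pos":[0,0,-0.3],"yaw":0},{"delta_pos":[0,0,0],"yaw":0},{"delta_pos":[0,0,0],"yaw":0}]'
python3 - <<'E'
from h import *
import pickle
print(status.read_state()['eef_pos'])
p=get_image('scene');pickle.dump(p,open('s6.pkl','wb'));c=p['color'][140:260,190:310,::-1];cv2.imwrite('pics/s6.png',cv2.resize(c,None,fx=5,fy=5,interpolation=cv2.INTER_CUBIC))
E
```

```text
clock: 13.83
eef_pos: [564.7, -121.7, 75.4]
tool_rot: [-3.141, -0.001, 1.69]
force: [0.2, -0.2, -1.1]
width: 25.6
gripper_force: 59.0
[ 564.66344361 -121.67906054   75.42832076]
```

View pics/s6.png

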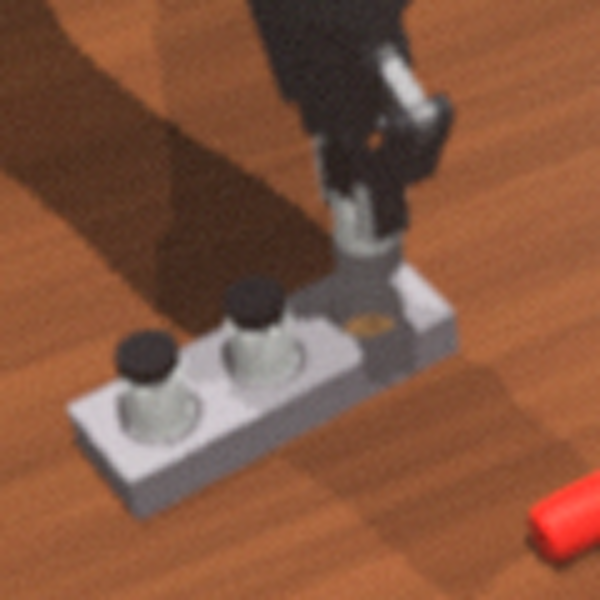

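The gripped vial is upright, with its foot at (367,255) in the crop above the cork hole at (370,330). Now I'll measure it numerically: rack plane and vial circles from the depth map.

```bash
cat > f.py <<'E'
from h import *
import pickle
from scipy.optimize import least_squares
def cloud(p,u0,v0,u1,v1):
    us,vs=np.meshgrid(np.arange(u0,u1),np.arange(v0,v1))
    return np.array([world(p,u,v) for u,v in zip(us.ravel(),vs.ravel())]),us.shape
def circ(q,r,c0):
    f=least_squares(lambda c:np.hypot(*(q-c).T)-r,c0,loss='soft_l1')
    return f.x.round(1),len(q),np.abs(f.fun).mean().round(2)
def rackfit(W):
    s=(abs(W[:,2]-24)<4)&(abs(W[:,0]-571)<45)&(abs(W[:,1]+178)<95)
    q=W[s][:,:2]
    # robust: rect from percentile extents in rack frame
    for a in (8.4,):
        a=np.radians(a);e=np.array([np.cos(a),np.sin(a)]);u=np.array([-np.sin(a),np.cos(a)])
        X=q@e;Y=q@u
        return s.sum(),W[s][:,2].mean().round(1),[np.percentile(X,[1,99]).round(1),np.percentile(Y,[1,99]).round(1)],cv2.minAreaRect(q.astype(np.float32))
if __name__=='__main__':
    for n in('scene.pkl','s6.pkl'):
        p=pickle.load(open(n,'rb'));W,_=cloud(p,190,140,310,260)
        print(n,rackfit(W))
        for c0 in((578,-229),(571,-178)):
            for lo,hi in((28,44),(48,58)):
                q=W[(W[:,2]>lo)&(W[:,2]<hi)&(np.hypot(W[:,0]-c0[0],W[:,1]-c0[1])<22)][:,:2];print(lo,circ(q,13.5,c0))
    t=np.array([564.7,-121.7])
    for lo,hi,r in((52,65,15.5),(68,75,13.5)):
        q=W[(W[:,2]>lo)&(W[:,2]<hi)&(np.hypot(*(W[:,:2]-t).T)<25)][:,:2];print('held',circ(q,r,t))
E
python3 f.py
```

```text
scene.pkl (np.int64(999), np.float64(23.3), [array([512.1, 569.2]), array([-342.6, -180.2])], ((572.9835815429688, -179.33103942871094), (60.80263137817383, 164.75222778320312), 8.979543685913086))
28 (array([ 579.3, -230.4]), 73, np.float64(0.71))
48 (array([ 579. , -230.6]), 44, np.float64(0.69))
28 (array([ 571.4, -179.2]), 67, np.float64(0.9))
48 (array([ 571.2, -179.1]), 44, np.float64(0.72))
s6.pkl (np.int64(944), np.float64(23.4), [array([512.4, 568.8]), array([-342.6, -180.4])], ((573.0706176757812, -179.27496337890625), (60.792335510253906, 164.93719482421875), 7.978170871734619))
28 (array([ 579.5, -230.3]), 73, np.float64(0.76))
48 (array([ 578.6, -230.8]), 49, np.float64(0.72))
28 (array([ 571.5, -179.1]), 69, np.float64(0.71))
48 (array([ 571.5, -178.8]), 39, np.float64(0.86))
held (array([ 563.6, -122.4]), 66, np.float64(0.91))
held (array([ 565.7, -121.4]), 15, np.float64(0.63))
```

```bash
python3 -m handwheel '[{"delta_pos":[0,-0.62,0],"yaw":0},{"delta_pos":[0,0,-1],"yaw":0},{"delta_pos":[0,0,-1],"yaw":0},{"delta_pos":[0,0,0],"yaw":0},{"delta_pos":[0,0,0],"yaw":0},{"delta_pos":[0,0,0],"yaw":0}]'
cat > g.py <<'E'
from f import *
s=status.read_state();t=s['eef_pos'];print(t.round(1))
p=get_image('scene');W,_=cloud(p,190,140,310,260)
b=t[2]-25
for lo,hi,r in((b+1,b+15,15.5),(b+18,b+25,13.5)):
    q=W[(W[:,2]>max(lo,25))&(W[:,2]<hi)&(np.hypot(*(W[:,:2]-t[:2]).T)<25)][:,:2];print('held',circ(q,r,t[:2]))
E
python3 g.py
python3 - <<'E'
from f import *
p=pickle.load(open('top.pkl','rb'));W,sh=cloud(p,345,195,425,242)
q=W[(np.hypot(W[:,0]-564.4,W[:,1]+128.2)<24)&(W[:,2]<17)];print('hole floor',len(q),q.mean(0),cv2.minEnclosingCircle(q[:,:2].astype(np.float32)))
# rim: median height of ring vs offset
E
```

```text
clock: 14.38
eef_pos: [564.5, -128.5, 55.1]
tool_rot: [-3.141, -0.0, 1.689]
force: [-0.7, 0.3, -0.8]
width: 25.7
gripper_force: 59.0
[ 564.5 -128.5   55.1]
held (array([ 563.5, -129.4]), 66, np.float64(0.92))
held (array([ 565.1, -128.8]), 11, np.float64(1.01))
hole floor 136 [ 564.4274334  -128.65194563    6.07822555] ((564.5180053710938, -128.10728454589844), 16.667844772338867)
```

```bash
python3 -m handwheel '[{"delta_pos":[0.04,0.05,-0.3],"yaw":0},{"delta_pos":[0,0,-0.3],"yaw":0},{"delta_pos":[0,0,-0.2],"yaw":0},{"delta_pos":[0,0,-0.2],"yaw":0},{"delta_pos":[0,0,0],"yaw":0}]'
```

```text
clock: 14.85
eef_pos: [564.7, -128.2, 44.8]
tool_rot: [-3.141, -0.0, 1.689]
force: [0.0, -0.9, -1.5]
width: 26.0
gripper_force: 59.0
```

```bash
python3 -m handwheel '[{"delta_pos":[0,0,-0.3],"yaw":0},{"delta_pos":[0,0,-0.3],"yaw":0},{"delta_pos":[0,0,-0.3],"yaw":0},{"delta_pos":[0,0,-0.2],"yaw":0},{"delta_pos":[0,0,0],"yaw":0},{"delta_pos":[0,0,0],"yaw":0}]'
```

```text
clock: 15.35
eef_pos: [564.8, -128.2, 34.1]
tool_rot: [-3.141, -0.0, 1.689]
force: [0.7, 0.6, -1.2]
width: 25.5
gripper_force: 59.0
```

```bash
python3 -m handwheel '[{"delta_pos":[0,0,-0.1],"yaw":0},{"delta_pos":[0,0,-0.1],"yaw":0},{"delta_pos":[0,0,0],"yaw":0},{"delta_pos":[0,0,0],"yaw":0}]'
```

```text
clock: 15.68
eef_pos: [565.0, -128.3, 32.3]
tool_rot: [3.142, -0.0, 1.689]
force: [0.1, -0.3, -1.3]
width: 25.6
gripper_force: 59.0
```

```bash
python3 -m handwheel '[{"delta_pos":[0,0,-0.1],"yaw":0},{"delta_pos":[0,0,0],"yaw":0},{"delta_pos":[0,0,0],"yaw":0}]'
```

```text
clock: 15.93
eef_pos: [564.9, -128.3, 31.3]
tool_rot: [-3.142, -0.0, 1.689]
force: [-0.2, -0.2, -1.4]
width: 25.9
gripper_force: 59.0
```

```bash
for i in 1; do python3 -m handwheel '[{"delta_pos":[0,0,-0.07],"yaw":0},{"delta_pos":[0,0,0],"yaw":0},{"delta_pos":[0,0,0],"yaw":0}]'; done; python3 g.py
```

```text
clock: 16.18
eef_pos: [565.1, -128.3, 31.0]
tool_rot: [3.141, 0.0, 1.689]
force: [-0.6, 0.3, 4.6]
width: 25.8
gripper_force: 59.3
[ 565.1 -128.3   31. ]
held (array([ 565.1, -128.3]), 0, np.float64(nan))
held (array([ 571.4, -126.7]), 31, np.float64(4.83))f.py:9: RuntimeWarning: Mean of empty slice.
  return f.x.round(1),len(q),np.abs(f.fun).mean().round(2)
  ret = ret.dtype.type(ret / rcount)
```

The hole floor was felt at z = 31.0, as predicted, so the vial is seated. I'll release and retreat straight up.

```bash
python3 -m handwheel '[{"delta_pos":[0,0,0],"yaw":0},{"delta_pos":[0,0,0],"yaw":0},{"delta_pos":[0,0,0],"yaw":0},{"delta_pos":[0,0,0],"yaw":0},{"delta_pos":[0,0,0],"yaw":0}]' 0.2 && python3 -m handwheel '[{"delta_pos":[0,0,0.5],"yaw":0},{"delta_pos":[0,0,1],"yaw":0},{"delta_pos":[0,0,1.5],"yaw":0},{"delta_pos":[0,0,2.5],"yaw":0},{"delta_pos":[0,0,2.5],"yaw":0},{"delta_pos":[0,0,2.5],"yaw":0},{"delta_pos":[0,0,2.5],"yaw":0},{"delta_pos":[0,0,0],"yaw":0},{"delta_pos":[0,0,0],"yaw":0}]'
```

```text
clock: 16.65
eef_pos: [564.9, -128.2, 30.4]
tool_rot: [-3.141, -0.0, 1.689]
force: [1.0, -1.0, -0.3]
width: 51.3
gripper_force: 0.0
clock: 17.4
eef_pos: [566.1, -128.5, 163.0]
tool_rot: [3.138, 0.001, 1.688]
force: [-0.5, -0.2, -0.6]
width: 51.3
gripper_force: 0.0
```

```bash
python3 -m handwheel '[{"delta_pos":[-1,3,1],"yaw":0},{"delta_pos":[-1,3,1],"yaw":0},{"delta_pos":[-1,3,1],"yaw":0},{"delta_pos":[-1,3,0],"yaw":0},{"delta_pos":[0,0,0],"yaw":0},{"delta_pos":[0,0,0],"yaw":0}]'
python3 - <<'E'
from f import *
p=get_image('scene');W,_=cloud(p,190,100,440,260)
q0=np.array([572.,-179.])
for nm,c0,z0 in(('b',(579,-230),6),('a',(571.4,-179),6),('oldest',(564.4,-128),6),('waiting',(543,174),4),('second',(536,236),4)):
    d=np.hypot(W[:,0]-c0[0],W[:,1]-c0[1])<20
    top=W[d&(W[:,2]>45)&(W[:,2]<75)]
    print(nm,'top z',np.percentile(top[:,2],[50,90,97]).round(1),[circ(W[d&(W[:,2]>z0+l)&(W[:,2]<z0+h)][:,:2],13.5,c0) for l,h in((22,38),(40,52))])
for k in('vial_oldest','paste_pot','battery','screwdriver','pad','lane'):
    for b in models.boxes_of(p,k): print(k,round(b['score'],2),np.round(b['rect']))
E
```

```text
clock: 17.9
eef_pos: [523.9, -6.2, 190.3]
tool_rot: [-3.14, -0.001, 1.693]
force: [0.6, -0.6, -0.8]
width: 51.3
gripper_force: 0.0
b top z [60.2 62.5 63.3] [(array([ 579.2, -230.8]), 68, np.float64(0.65)), (array([ 579. , -230.9]), 54, np.float64(0.76))]
a top z [60.4 62.4 63.5] [(array([ 571.5, -179.2]), 65, np.float64(0.73)), (array([ 571.4, -179.2]), 52, np.float64(0.8))]
oldest top z [60.2 62.6 63.6] [(array([ 564.6, -129.1]), 60, np.float64(0.79)), (array([ 564.4, -129. ]), 48, np.float64(0.68))]
waiting top z [64.9 67.8 68.8] [(array([542.1, 173.5]), 50, np.float64(2.33)), (array([542.7, 173.8]), 52, np.float64(2.66))]
second top z [66.3 67.8 68.5] [(array([542. , 235.9]), 4, np.float64(0.23)), (array([541.2, 237.1]), 4, np.float64(0.26))]
vial_oldest 0.25 [173. 272. 256. 338.]
paste_pot 0.73 [408. 176. 428. 196.]
battery 0.56 [175. 272. 256. 337.]
screwdriver 0.66 [296. 214. 360. 252.]
screwdriver 0.22 [412. 177. 427. 199.]
lane 0.78 [323. 124. 407. 188.]
```

The oldest vial is seated upright at the same height as its neighbours, which have not moved. Other items are in place and the robot is clear, so I'll hand in.

```bash
python3 -c "
from cell import ctrl
print(ctrl.finish_job())"
```

```text
the job is handed in; nothing more can be done
None
```

I pushed the waiting vial in until the oldest stood against the end stop, then set the oldest, upright and fully down, in the rack's empty hole. I handed the job in at about 18 s; the final depth check showed the rack neighbours unmoved, and the detector found the pot, battery and screwdriver where they began.

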